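Find the damp tile by its weight and hold it up slanted

ROBOT

A 7-joint arm with a two-finger parallel gripper is mounted at the origin on the work surface. World frame = base frame: x ahead of the robot, y to its left, z up, the work surface at z = 0. Lengths are in m, angles in rad, forces in N, time in s.
With the tool pointing down it reaches from about 0.425 to 0.925 m from the base axis. Payload 6.8 kg.
Tool frame: the origin (TCP) lies on the front face of the gripper's body, between the roots of the fingers; the fingertips stand 73 mm ahead of it and the grasp point (between the pads) lies 54 mm ahead of it; z points along the fingers, y is the direction in which the jaws open and shut (so a half turn about z gives the same grasp; the last joint's range is limited). The gripper opens to 85 mm and grips with 20 to 120 N. Pads are 22 mm wide; open, the fingers measure 114 mm over their backs; the gripper's body (76 mm by 85 mm) begins 54 mm behind the grasp point. The pads swing forward as they close: fully open they stand 13 mm farther back than shut.
Start: joints at [1.101, 0.477, 0.022, 1.555, -0.011, 1.109, -0.083], TCP at [0.239, -0.631, 0.304] pointing down, gripper open.
Joint ranges: [-2.96, 2.96], [-0.34, 2.1], [-1.41, 1.46], [0.24, 2.44], [-1.37, 4.51], [0.17, 1.92], [-2.96, 2.96]. Speed limits (rad/s): [2.39, 2.39, 3.14, 3.14, 3.14, 3.14, 3.14].

INTERFACE

Orientations are given as a rotation vector (axis times angle).
In Python, from bench import * gives the robot as it stands.
- The arm moves only by the tool jog_arm, never from a script. Its argument "plan" is a list of rows, each a list of 2 entries, a list of its own where there are three numbers: the shift along the world's x, y, z in cm, then the turn about the world's z in rad. In form: [[[tx, ty, tz], twist], ...]. A call has 1 to 12 rows; each row shifts and turns the commanded pose from where the row before left it; what a row does not reach is not made up. A row lasts 1/10 s, in which the tool goes at most 50 mm and 8.59 degrees, less where a joint would pass 70% of its speed; a pose out of reach is approached as far as the arm can. A call is refused whole if a number of a shift passes 5 or a number of a turn 0.15, either way. A call with a gripper value outside its range is refused whole. "hand" is the finger opening in cm, from 0 to 8.54, set as the call begins (left out, the last holds). The fingers move at their own pace and stop on an object; "grip_force" is the grip in N (left out, the last holds). Time passes only in rows, so rows that do not move let the fingers close. It gives the time, the measured TCP pose, the force and the opening at its end, in the units of the state.
- get_obs(): the state, without advancing time (a new reading comes with each control period).
- grab_frame(name): name is "scene" or "top" or "wrist"; returns the picture (384x512x3 uint8, red, green, blue); there is no depth.
- get_calibration(name): a dict with "intrinsics" (3x3 intrinsics, pixels), "xyz" and "orientation" of the camera in the world. Camera axes: x right, y down, z forward; pixel columns grow to the right and rows downward; lengths in m; the calibration is good to about 2 mm. The wrist camera is an equidistant fisheye: a pixel r from the principal point sees the ray r / f radians off the axis. A picture is of the moment at which its call begins: read the wrist's pose just before it. get_calibration takes no time and is no camera call; for the wrist camera it gives the pose at the moment of the call.
- hand_in(): hands the job in, once; it reports no verdict.
The state is a dict: "clock": time; "joints": joint angles; "qvel": joint speeds; "tau": joint torques, N m; "tcp_pos": TCP position; "orientation": TCP orientation; "contact_force": force on the tool from outside, world axes, zero at the start; "moment": the same for the moment, N m; "grip_width": finger opening in m.
Only numpy, scipy, OpenCV 4.12 (cv2) and the standard library are available. Lean on these libraries where they do the work, as an engineer would, in place of code of your own. Each camera call takes 0.05 s, during which the arm holds its last target. There are 200 camera calls.

TASK

Three tiles that look alike stand in the drying rack, but one is still damp and clearly heavier: heft them to find it, draw it up out of the rack and turn it halfway from upright to flat, with its barred face slanting upwards. Finish while holding it still like that in the gripper, its middle at least 20 cm above the bench and touching nothing else; the two dry tiles stay, or are put back, standing upright in the rack, and the things around the rack are left where they are.

Things in the scene. Friction and masses are not known exactly. Their poses are not given: they have to be found in the camera images.
- rack: fixed wooden rack, 120 mm deep (x), 420 long (y), 55 high: board 15 mm thick, on it two rails along y, 40 mm high, 22 mm apart; tiles stand loosely between them on the board. 12 mm dividers part three slots, middles at y = -135, 0, +135 mm, each 123 mm long; tiles start up to 8 mm off the middle. Origin under its middle, x away from the robot, z up
- tile_p: one of three look-alike grey clay tiles on edge in the rack, one per slot in any order: 18 mm thick (x), 100 wide (y), 130 high (z); three bars raised 3 mm across its +x face, 47 to 79 mm above the lower edge, else plain. In the rack this face looks away from the robot. Origin mid lower edge. Dry tiles weigh 0.29 to 0.33 kg (two), the damp one 0.45 to 0.51 kg; which it is cannot be seen
- tile_p_center (a point): the middle of this tile's slab, 65 mm above its lower edge; x, y, z as the tile's (x out of the barred face, y along the slot, z up in the rack); the slab is stiff and takes a firm grip
- tile_q: one of three look-alike grey clay tiles on edge in the rack, one per slot in any order: 18 mm thick (x), 100 wide (y), 130 high (z); three bars raised 3 mm across its +x face, 47 to 79 mm above the lower edge, else plain. In the rack this face looks away from the robot. Origin mid lower edge. Dry tiles weigh 0.29 to 0.33 kg (two), the damp one 0.45 to 0.51 kg; which it is cannot be seen
- tile_q_center (a point): the middle of this tile's slab, 65 mm above its lower edge; x, y, z as the tile's (x out of the barred face, y along the slot, z up in the rack); the slab is stiff and takes a firm grip
- tile_r: one of three look-alike grey clay tiles on edge in the rack, one per slot in any order: 18 mm thick (x), 100 wide (y), 130 high (z); three bars raised 3 mm across its +x face, 47 to 79 mm above the lower edge, else plain. In the rack this face looks away from the robot. Origin mid lower edge. Dry tiles weigh 0.29 to 0.33 kg (two), the damp one 0.45 to 0.51 kg; which it is cannot be seen
- tile_r_center (a point): the middle of this tile's slab, 65 mm above its lower edge; x, y, z as the tile's (x out of the barred face, y along the slot, z up in the rack); the slab is stiff and takes a firm grip
- bowl: bystander: grey clay bowl, 130 mm across, 55 mm high, origin under its middle
- jar: bystander: grey lidded jar, 64 mm across, 85 mm high, origin under its middle
- loop_tool: bystander: trimming tool with a green handle and a wire loop, 165 mm long along x, 12 mm high, lying on the bench

How it is judged:
By the outcome, as a careful person would: the job done as asked, in the order asked, and still so for the second after the job is handed in, while the arm keeps its last pose, push and grip.
It also fails if it takes over 67 s, if anything falls off the work surface, if the arm or the gripper's body presses on something with over 40 N, if the wrist force passes 120 N, or if a joint passes its speed limit or range.

## Working session

There is one attempt and no reset: what is moved stays moved. The work goes in short steps, Python scripts to look and compute and a tool call to move; the robot and the scene stay as the last step left them, time stands still between calls to the robot, and variables do not carry over. Pictures are saved under pics/ and viewed, about 8 in all and at most 12, crops included, and the job is handed in when it is done.

Besides the shell and the picture viewer there is one more tool, called in YAML: its name, and indented under it one key for each argument. jog_arm: Moves the arm, as the interface text tells. Its arguments: {"type":"object","properties":{"plan":{"type":"array","items":{"type":"array"}},"hand":{"type":"number"},"grip_force":{"type":"number"}},"required":["plan"]}

```bash
mkdir -p pics; ls; python3 - <<'E'
from bench import *
import cv2,numpy as np
for n in("scene","top"):
    f=grab_frame(n); cv2.imwrite(f"pics/{n}0.png",f[:,:,::-1]); c=get_calibration(n); print(n,c)
a=[cv2.imread(f"pics/{n}0.png") for n in("scene","top")]
cv2.imwrite("pics/both0.png",cv2.resize(np.vstack(a),None,fx=.78,fy=.78,interpolation=cv2.INTER_AREA))
print(get_obs()); print(get_calibration("wrist"))
E
```

```text
pics
scene {'intrinsics': array([[370.88518437,   0.        , 254.1930876 ],
       [  0.        , 370.88518437, 186.05317347],
       [  0.        ,   0.        ,   1.        ]]), 'xyz': array([1.4757542 , 0.32565948, 0.63855268]), 'orientation': array([-1.35155462, -1.91886304,  1.08715161])}
top {'intrinsics': array([[438.00442448,   0.        , 265.56956113],
       [  0.        , 438.00442448, 189.53636458],
       [  0.        ,   0.        ,   1.        ]]), 'xyz': array([0.3378103 , 0.02822087, 1.69207259]), 'orientation': array([-2.15914958,  2.11373233, -0.19887964])}
{'clock': 0.1, 'joints': array([ 1.10089877,  0.47772805,  0.02236457,  1.55634722, -0.0114956 ,
        1.10931645, -0.08308574]), 'qvel': array([ 0.0002263 , -0.0051644 ,  0.00084379, -0.00160326,  0.00085395,
        0.00031127, -0.00073166]), 'tau': array([ 4.38985808e-03, -5.97764075e+01,  1.61382135e+00, -2.81956100e+01,
        1.28454011e-02,  5.03221090e-03, -2.40253189e-05]), 'tcp_pos': array([ 0.23875738, -0.63091804,  0.30301842]), 'orientation': array([-3.08873746e+00, -5.64951445e-01,  6.80182659e-04]), 'contact_force': array([0.53777042, 0.61461898, 1.21369095]), 'moment': array([0.02362569, 0.0435561 , 0.06065385]), 'grip_width': 0.08559597213469322}
{'intrinsics': array([[297.31863964,   0.        , 257.26469496],
       [  0.        , 297.31863964, 190.02454416],
       [  0.        ,   0.        ,   1.        ]]), 'xyz': array([ 0.30446198, -0.60552108,  0.37254224]), 'orientation': array([ 2.38992558, -1.64961975, -0.23412956])}
```

View pics/top0.png

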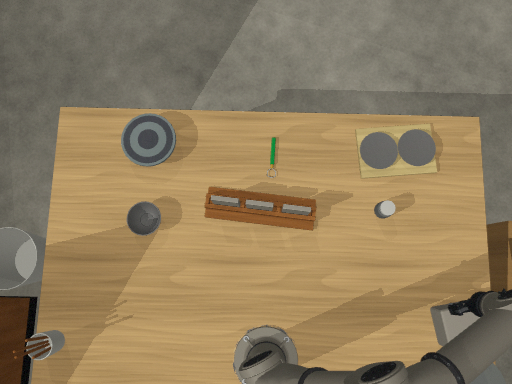

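View pics/scene0.png

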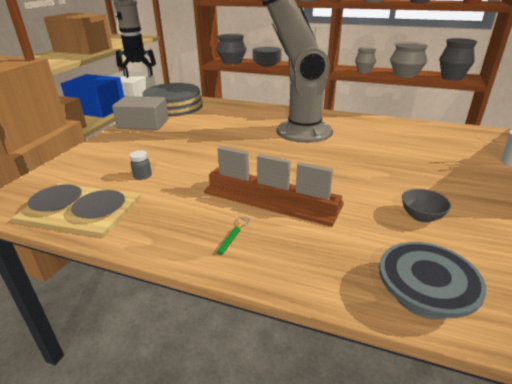

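```bash
cat > h.py <<'E'
import numpy as np,cv2
from scipy.spatial.transform import Rotation as R
def cast(c,uv,z):
    K=c["intrinsics"]; d=R.from_rotvec(c["orientation"]).apply(np.linalg.solve(K,[uv[0],uv[1],1.])); p=np.array(c["xyz"])
    return p+d*(z-p[2])/d[2]
E
python3 - <<'E'
from bench import *
from h import *
c=get_calibration("top"); im=cv2.imread("pics/top0.png")
hsv=cv2.cvtColor(im,cv2.COLOR_BGR2HSV)
g=((hsv[...,1]<50)&(hsv[...,2]>95)).astype(np.uint8)
roi=np.zeros_like(g); roi[185:232,200:320]=1
n,l,s,ce=cv2.connectedComponentsWithStats(g*roi)
for i in range(1,n):
    if s[i,4]<40: continue
    cn=cv2.findContours((l==i).astype(np.uint8),0,1)[0][0]; r=cv2.minAreaRect(cn); print(s[i],ce[i],r,cast(c,ce[i],.145))
    for b in cv2.boxPoints(r): print('   ',b,cast(c,b,.145)[:2])
rk=((hsv[...,0]<14)&(hsv[...,1]>120)).astype(np.uint8)*roi
n,l,s,ce=cv2.connectedComponentsWithStats(rk|g*roi); i=1+s[1:,4].argmax()
r=cv2.minAreaRect(cv2.findContours((l==i).astype(np.uint8),0,1)[0][0]); print('rack',r,cast(c,r[0],.055))
for b in cv2.boxPoints(r): print('   ',b,cast(c,b,.055)[:2])
cv2.imwrite("pics/crop.png",cv2.resize(im[180:236,196:324],None,fx=6,fy=6,interpolation=cv2.INTER_CUBIC))
E
```

```text
[211 196  28  11 207] [224.76328502 200.50241546] ((224.5426788330078, 200.61582946777344), (27.939178466796875, 7.951070785522461), 6.34019136428833) [0.56566457 0.15618958 0.145     ]
    [210.21951 203.02437] [0.55544889 0.20756597]
    [211.09756 195.12193] [0.58399736 0.20562533]
    [238.86584 198.20729] [0.57505649 0.1062098 ]
    [237.9878  206.10973] [0.54654506 0.10846387]
[246 200  27  11 206] [258.76699029 204.70873786] ((258.8384704589844, 204.79232788085938), (26.667465209960938, 7.814188003540039), 7.125016689300537) [0.55320273 0.03464725 0.145     ]
    [245.12308 207.01541] [0.5438532  0.08299729]
    [246.09232 199.26157] [0.57182354 0.08032268]
    [272.55386 202.56924] [ 0.56198666 -0.0143555 ]
    [271.58463 210.32309] [ 0.53405911 -0.01138846]
[282 204  29  11 215] [295.77674419 209.20465116] ((295.9615478515625, 209.30770874023438), (28.031848907470703, 7.814188003540039), 7.125016689300537) [ 0.53994985 -0.09748625  0.145     ]
    [281.56924 211.44617] [ 0.53081314 -0.04697495]
    [282.53848 203.69232] [ 0.55872734 -0.05005233]
    [310.35385 207.16925] [ 0.54839915 -0.14945646]
    [309.3846 214.9231] [ 0.52052983 -0.14607241]
rack ((226.5849151611328, 200.45281982421875), (36.26318359375, 15.659103393554688), 15.945395469665527) [0.57926094 0.15677755 0.055     ]
    [207.00002 203.     ] [0.56793538 0.2301074 ]
    [211.3019  187.94339] [0.62587693 0.21631333]
    [246.16982 197.90564] [0.59062409 0.08320437]
    [241.86794 212.96225] [0.53305891 0.09777045]
```

View pics/crop.png

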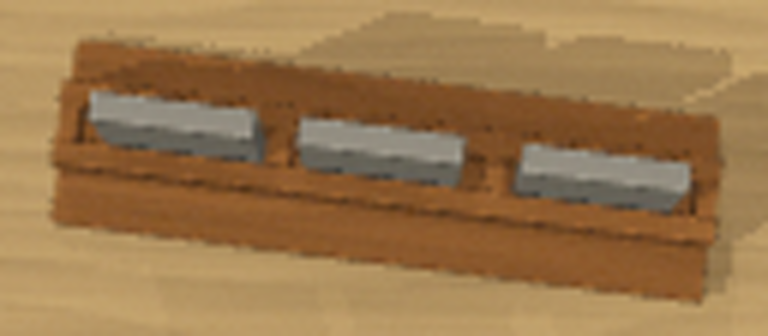

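```bash
python3 - <<'E'
from bench import *
from h import *
c=get_calibration("top"); im=cv2.imread("pics/top0.png")
hsv=cv2.cvtColor(im,cv2.COLOR_BGR2HSV)
V=hsv[...,2]; gr=(hsv[...,1]<50)
print(V[195:210,225],V[198:214,259])
for t in(135,145):
  g=(gr&(V>t)).astype(np.uint8); roi=np.zeros_like(g); roi[185:232,200:320]=1
  n,l,s,ce=cv2.connectedComponentsWithStats(g*roi)
  P=[]
  for i in range(1,n):
    if s[i,4]<40: continue
    r=cv2.minAreaRect(cv2.findContours((l==i).astype(np.uint8),0,1)[0][0]); p=cast(c,ce[i],.145); P.append(p); print(s[i,4],r[1],r[2],p.round(4))
  d=P[0]-P[-1]; print(np.linalg.norm(d),'yaw',np.arctan2(-d[0],d[1]))
o=get_obs(); M=R.from_rotvec(o["orientation"]).as_matrix(); print(M.round(3))
E
```

```text
[103 106 149 147 148 148 136 104 103 101  83 131 130 130 128] [119 112 115 148 146 148 148 150 106 100 101  83 139 133 135 145]
117 (26.503570556640625, 4.306830406188965) 6.34019136428833 [0.572  0.1587 0.145 ]
116 (26.543434143066406, 4.2171807289123535) 7.125016689300537 [0.5594 0.0337 0.145 ]
118 (27.163606643676758, 4.2171807289123535) 7.125016689300537 [ 0.5459 -0.1007  0.145 ]
0.26074236238320425 yaw -0.10045047227091215
100 (26.503570556640625, 4.1963982582092285) 6.34019136428833 [0.5716 0.1594 0.145 ]
99 (26.41939926147461, 4.093146324157715) 7.125016689300537 [0.5591 0.0356 0.145 ]
102 (27.165109634399414, 4.209797382354736) 6.842773914337158 [ 0.5457 -0.0979  0.145 ]
0.2586613079750097 yaw -0.10014317028289131
[[ 0.935  0.354 -0.001]
 [ 0.354 -0.935  0.002]
 [-0.    -0.002 -1.   ]]
```

jog_arm:
  plan:
    - [[2.5, 4.4, 0], 0.092]
    - [[2.5, 4.4, 0], 0.092]
    - [[2.5, 4.4, 0], 0.092]
    - [[2.5, 4.4, 0], 0.092]
    - [[2.5, 4.4, 0], 0.092]
    - [[2.5, 4.4, 0], 0.092]
    - [[2.5, 4.4, 0], 0.092]
    - [[2.5, 4.4, 0], 0.092]
    - [[2.5, 4.4, 0], 0.092]
    - [[2.5, 4.4, 0], 0.092]
    - [[2.5, 4.4, 0], 0.092]
    - [[2.5, 4.4, 0], 0.092]
  hand: 8.5

```text
clock: 1.3
tcp_pos: [0.5358, -0.1079, 0.3038]
orientation: [-2.331, -2.106, 0.0]
contact_force: [0.7, -0.8, -0.3]
grip_width: 0.0853
```

jog_arm:
  plan:
    - [[0.3, 0.2, -3], 0]
    - [[0.2, 0.1, -4], 0]
    - [[0, 0, -3], 0]
    - [[0, 0, -2], 0]
    - [[0, 0, -0.8], 0]
    - [[0, 0, 0], 0]

```text
clock: 1.9
tcp_pos: [0.5397, -0.1066, 0.1749]
orientation: [-2.333, -2.101, 0.002]
contact_force: [-0.6, -0.3, 0.6]
grip_width: 0.0846
```

```bash
python3 - <<'E'
from bench import *
import cv2
o=get_obs(); print(o["clock"],o["tcp_pos"],o["orientation"],o["contact_force"],o["joints"])
f=grab_frame("wrist"); cv2.imwrite("pics/w1.png",f[:,:,::-1])
E
```

```text
1.9 [ 0.53971435 -0.10656452  0.17493284] [-2.33345004e+00 -2.10065424e+00  2.14550713e-03] [-0.55206693 -0.33822073  0.59171978] [ 0.40325184  0.46736364 -0.40534824  1.94359172  0.25416909  0.78241957
 -0.25011627]
```

View pics/w1.png

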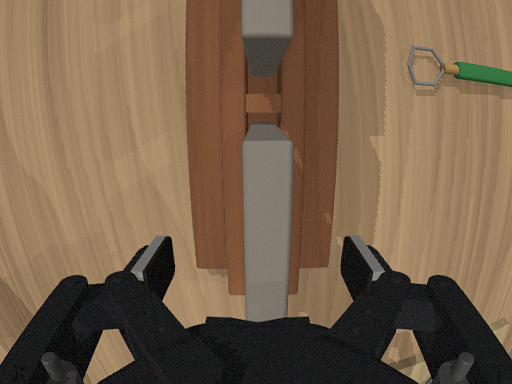

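jog_arm:
  plan:
    - [[0.6, 0.6, -0.1], 0]
    - [[0, 0, 0], 0]

```text
clock: 2.15
tcp_pos: [0.548, -0.0995, 0.1763]
orientation: [2.332, 2.102, 0.004]
contact_force: [0.5, -0.2, 0.6]
grip_width: 0.0848
```

jog_arm:
  plan:
    - [[0, 0, 0], 0]
    - [[0, 0, 0], 0]
    - [[0, 0, 0], 0]
    - [[0, 0, 0], 0]
    - [[0, 0, 0], 0]
    - [[0, 0, 0], 0]
  hand: 0
  grip_force: 70

```text
clock: 2.75
tcp_pos: [0.546, -0.1007, 0.175]
orientation: [-2.335, -2.101, 0.001]
contact_force: [-1.7, -0.7, 3.2]
grip_width: 0.017
```

jog_arm:
  plan:
    - [[0, 0, 0.5], 0]
    - [[0, 0, 1], 0]
    - [[0, 0, 1], 0]
    - [[0, 0, 0], 0]
    - [[0, 0, 0], 0]
    - [[0, 0, 0], 0]

```text
clock: 3.35
tcp_pos: [0.5464, -0.1007, 0.1998]
orientation: [2.335, 2.102, 0.0]
contact_force: [-0.4, 0.1, -2.6]
grip_width: 0.0174
```

jog_arm:
  plan:
    - [[0, 0, 0], 0]

```text
clock: 3.45
tcp_pos: [0.5463, -0.1006, 0.1996]
orientation: [-2.335, -2.102, 0.0]
contact_force: [0.2, -1.2, -2.4]
grip_width: 0.017
```

jog_arm:
  plan:
    - [[0, 0, 0], 0]

```text
clock: 3.55
tcp_pos: [0.5463, -0.1006, 0.1997]
orientation: [-2.335, -2.102, 0.0]
contact_force: [0.2, -0.3, -3.2]
grip_width: 0.0175
```

jog_arm:
  plan:
    - [[0, 0, 0], 0]

```text
clock: 3.65
tcp_pos: [0.5463, -0.1006, 0.1997]
orientation: [-2.335, -2.102, 0.0]
contact_force: [-0.2, -0.1, -3.9]
grip_width: 0.0173
```

jog_arm:
  plan:
    - [[0, 0, 0], 0]

```text
clock: 3.75
tcp_pos: [0.5463, -0.1006, 0.1998]
orientation: [-2.335, -2.102, 0.0]
contact_force: [0.7, -0.1, -3.8]
grip_width: 0.0172
```

jog_arm:
  plan:
    - [[0, 0, 0], 0]

```text
clock: 3.85
tcp_pos: [0.5463, -0.1006, 0.1998]
orientation: [-2.335, -2.102, 0.0]
contact_force: [-1.2, -0.9, -2.9]
grip_width: 0.0173
```

jog_arm:
  plan:
    - [[0, 0, 0], 0]

```text
clock: 3.95
tcp_pos: [0.5464, -0.1006, 0.1999]
orientation: [2.335, 2.102, 0.0]
contact_force: [-0.5, 0.1, -2.7]
grip_width: 0.0172
```

C averages −3.1 N, about 0.31 kg, so it is dry. I'm putting it back.

jog_arm:
  plan:
    - [[0, 0, -1], 0]
    - [[0, 0, -1], 0]
    - [[0, 0, -0.5], 0]
    - [[0, 0, 0], 0]
    - [[0, 0, 0], 0]

```text
clock: 4.45
tcp_pos: [0.5461, -0.1006, 0.1749]
orientation: [-2.335, -2.101, 0.001]
contact_force: [-3.0, -0.8, 4.6]
grip_width: 0.0173
```

jog_arm:
  plan:
    - [[0, 0, 0], 0]
    - [[0, 0, 0], 0]
    - [[0, 0, 0], 0]
    - [[0, 0, 0], 0]
    - [[0, 0, 0], 0]
    - [[0, 0, 0], 0]
  hand: 8.5

```text
clock: 5.05
tcp_pos: [0.5464, -0.1006, 0.1749]
orientation: [2.335, 2.102, 0.0]
contact_force: [-0.7, 0.3, -0.5]
grip_width: 0.0849
```

jog_arm:
  plan:
    - [[0, 0, 2], 0]
    - [[0, 0, 3], 0]
    - [[0, 0, 4], 0]
    - [[0.4, 4, 0], 0]
    - [[0.5, 5, 0], 0]
    - [[0.4, 4.4, 0], 0]
    - [[0, 0, -4], 0]
    - [[0, 0, -3], 0]
    - [[0, 0, -2], 0]
    - [[0, 0, 0], 0]
    - [[0, 0, 0], 0]

```text
clock: 6.15
tcp_pos: [0.5595, 0.0332, 0.1753]
orientation: [-2.335, -2.102, -0.0]
contact_force: [0.4, -0.0, 0.6]
grip_width: 0.0849
```

Now B at (0.559, 0.035).

jog_arm:
  plan:
    - [[0, 0.1, 0], 0]
    - [[0, 0, 0], 0]
    - [[0, 0, 0], 0]
    - [[0, 0, 0], 0]
    - [[0, 0, 0], 0]
    - [[0, 0, 0], 0]
  hand: 0

```text
clock: 6.75
tcp_pos: [0.5592, 0.0341, 0.1754]
orientation: [2.335, 2.102, -0.0]
contact_force: [-1.8, 0.2, 6.0]
grip_width: 0.0174
```

jog_arm:
  plan:
    - [[0, 0, 0.5], 0]
    - [[0, 0, 1], 0]
    - [[0, 0, 1], 0]
    - [[0, 0, 0], 0]
    - [[0, 0, 0], 0]
    - [[0, 0, 0], 0]

```text
clock: 7.35
tcp_pos: [0.5592, 0.034, 0.1997]
orientation: [-2.335, -2.102, 0.0]
contact_force: [0.3, -0.8, -3.2]
grip_width: 0.0172
```

jog_arm:
  plan:
    - [[0, 0, 0], 0]

```text
clock: 7.45
tcp_pos: [0.5591, 0.0341, 0.1996]
orientation: [-2.335, -2.102, 0.001]
contact_force: [-0.8, 0.2, -3.6]
grip_width: 0.0171
```

jog_arm:
  plan:
    - [[0, 0, 0], 0]

```text
clock: 7.55
tcp_pos: [0.5592, 0.0341, 0.1996]
orientation: [-2.335, -2.101, 0.001]
contact_force: [0.9, 0.7, -3.3]
grip_width: 0.0175
```

jog_arm:
  plan:
    - [[0, 0, 0], 0]

```text
clock: 7.65
tcp_pos: [0.5592, 0.0341, 0.1997]
orientation: [-2.335, -2.102, 0.0]
contact_force: [0.3, 0.8, -2.6]
grip_width: 0.0172
```

jog_arm:
  plan:
    - [[0, 0, 0], 0]

```text
clock: 7.75
tcp_pos: [0.5593, 0.0341, 0.1998]
orientation: [-2.335, -2.102, 0.0]
contact_force: [0.0, 0.1, -3.7]
grip_width: 0.0175
```

jog_arm:
  plan:
    - [[0, 0, 0], 0]

```text
clock: 7.85
tcp_pos: [0.5593, 0.0341, 0.1998]
orientation: [-2.335, -2.102, 0.0]
contact_force: [-0.2, 0.5, -3.1]
grip_width: 0.0171
```

jog_arm:
  plan:
    - [[0, 0, 0], 0]

```text
clock: 7.95
tcp_pos: [0.5593, 0.0341, 0.1999]
orientation: [-2.335, -2.102, 0.0]
contact_force: [0.1, 0.8, -2.0]
grip_width: 0.0172
```

B also weighs about 3.1 N, so it is dry too. I'll put it back and heft A.

jog_arm:
  plan:
    - [[0, 0, -1], 0]
    - [[0, 0, -1], 0]
    - [[0, 0, -0.5], 0]
    - [[0, 0, 0], 0]
    - [[0, 0, 0], 0]

```text
clock: 8.45
tcp_pos: [0.559, 0.034, 0.1752]
orientation: [-2.335, -2.102, 0.002]
contact_force: [-3.6, -0.6, 8.1]
grip_width: 0.0176
```

jog_arm:
  plan:
    - [[0, 0, 0], 0]
    - [[0, 0, 0], 0]
    - [[0, 0, 0], 0]
    - [[0, 0, 0], 0]
    - [[0, 0, 0], 0]
    - [[0, 0, 0], 0]
  hand: 8.5

```text
clock: 9.05
tcp_pos: [0.5593, 0.0341, 0.1748]
orientation: [-2.335, -2.102, -0.0]
contact_force: [0.6, -0.7, 0.2]
grip_width: 0.0851
```

jog_arm:
  plan:
    - [[0, 0, 2], 0]
    - [[0, 0, 3], 0]
    - [[0, 0, 4], 0]
    - [[0.4, 4, 0], 0]
    - [[0.5, 4.5, 0], 0]
    - [[0.4, 4, 0], 0]
    - [[0, 0, -4], 0]
    - [[0, 0, -3], 0]
    - [[0, 0, -2], 0]
    - [[0, 0, 0], 0]
    - [[0, 0, 0], 0]

```text
clock: 10.15
tcp_pos: [0.5725, 0.1593, 0.1752]
orientation: [-2.335, -2.102, -0.0]
contact_force: [-0.0, 0.1, 0.2]
grip_width: 0.0852
```

jog_arm:
  plan:
    - [[0, 0, 0], 0]
    - [[0, 0, 0], 0]
    - [[0, 0, 0], 0]
    - [[0, 0, 0], 0]
    - [[0, 0, 0], 0]
    - [[0, 0, 0], 0]
  hand: 0
  grip_force: 100

```text
clock: 10.75
tcp_pos: [0.5722, 0.1593, 0.1755]
orientation: [2.335, 2.102, 0.0]
contact_force: [-2.1, -1.2, 5.5]
grip_width: 0.017
```

jog_arm:
  plan:
    - [[0, 0, 0.5], 0]
    - [[0, 0, 1], 0]
    - [[0, 0, 1], 0]
    - [[0, 0, 0], 0]
    - [[0, 0, 0], 0]
    - [[0, 0, 0], 0]

```text
clock: 11.35
tcp_pos: [0.5722, 0.1589, 0.1996]
orientation: [-2.335, -2.102, 0.001]
contact_force: [0.5, -0.3, -5.0]
grip_width: 0.0172
```

jog_arm:
  plan:
    - [[0, 0, 0], 0]

```text
clock: 11.45
tcp_pos: [0.5721, 0.159, 0.1995]
orientation: [-2.335, -2.102, 0.001]
contact_force: [0.3, 1.1, -4.0]
grip_width: 0.0168
```

jog_arm:
  plan:
    - [[0, 0, 0], 0]

```text
clock: 11.55
tcp_pos: [0.5722, 0.1591, 0.1996]
orientation: [-2.335, -2.102, 0.001]
contact_force: [-0.4, 1.0, -4.5]
grip_width: 0.0171
```

jog_arm:
  plan:
    - [[0, 0, 0], 0]

```text
clock: 11.65
tcp_pos: [0.5723, 0.1591, 0.1997]
orientation: [-2.335, -2.102, 0.0]
contact_force: [1.1, 0.9, -4.6]
grip_width: 0.0169
```

A is the damp tile (−4.5 N, about 0.46 kg). I'm drawing it up. The rows only turn about z, so next I'll see how the arm behaves where pointing down goes out of reach.

jog_arm:
  plan:
    - [[0, 0, 1.5], 0]
    - [[0, 0, 2.5], 0]
    - [[0, 0, 3], 0]
    - [[0, 0, 4], 0]
    - [[0, 0, 4], 0]
    - [[0, 0, 4], 0]
    - [[0, 0, 4], 0]
    - [[0, 0, 4], 0]
    - [[0, 0, 4], 0]
    - [[0, 0, 3], 0]
    - [[0, 0, 2], 0]
    - [[0, 0, 0], 0]

```text
clock: 12.85
tcp_pos: [0.5721, 0.1599, 0.5643]
orientation: [2.332, 2.101, 0.01]
contact_force: [0.2, 0.4, -5.1]
grip_width: 0.0173
```

```bash
python3 - <<'E'
from bench import *
from h import *
o=get_obs(); print(o["clock"],o["tcp_pos"],R.from_rotvec(o["orientation"]).as_matrix().round(3).tolist(),o["joints"].round(3))
E
```

```text
12.85 [0.57208816 0.15987845 0.56433633] [[0.104, 0.995, 0.006], [0.995, -0.104, 0.002], [0.003, 0.006, -1.0]] [ 0.033  0.261 -0.541  1.319  0.134  1.59  -0.594]
```

jog_arm:
  plan:
    - [[0, 0, 3], 0]
    - [[0, 0, 3], 0]
    - [[0, 0, 3], 0]
    - [[0, 0, 3], 0]
    - [[0, 0, 3], 0]
    - [[0, 0, 3], 0]
    - [[0, 0, 3], 0]
    - [[0, 0, 0], 0]

```text
clock: 13.65
tcp_pos: [0.5755, 0.1589, 0.708]
orientation: [2.337, 2.096, -0.021]
contact_force: [0.2, 0.0, -4.5]
grip_width: 0.0169
```

```bash
cat > s.py <<'E'
from bench import *
from h import *
o=get_obs(); M=R.from_rotvec(o["orientation"]).as_matrix(); print(o["clock"],o["tcp_pos"].round(4),M.round(3).tolist(),o["joints"].round(3)); print("tooltilt",np.degrees(np.arccos(-M[2,2])).round(2),"normal elev",np.degrees(np.arcsin(M[2,1])).round(2))
E
python3 s.py
```

```text
13.65 [0.5755 0.1589 0.708 ] [[0.108, 0.994, -0.008], [0.994, -0.108, -0.011], [-0.012, -0.007, -1.0]] [-0.468  0.279  0.14   0.964 -0.032  1.912 -0.452]
tooltilt 0.78 normal elev -0.4
```

jog_arm:
  plan:
    - [[0, 0, 5], 0]
    - [[0, 0, 5], 0]
    - [[0, 0, 5], 0]
    - [[0, 0, 5], 0]

```text
clock: 14.05
tcp_pos: [0.5448, 0.1518, 0.7824]
orientation: [2.284, 2.06, 0.171]
contact_force: [0.4, -0.1, -4.1]
grip_width: 0.0167
```

```bash
python3 s.py
```

```text
14.05 [0.5448 0.1518 0.7824] [[0.1, 0.987, 0.123], [0.994, -0.105, 0.029], [0.041, 0.119, -0.992]] [-0.782  0.211  0.569  0.918 -0.12   1.915 -0.382]
tooltilt 7.26 normal elev 6.86
```

jog_arm:
  plan:
    - [[0, 0, 5], 0]
    - [[0, 0, 5], 0]
    - [[0, 0, 5], 0]
    - [[0, 0, 5], 0]

```text
clock: 14.45
tcp_pos: [0.5174, 0.1431, 0.86]
orientation: [2.217, 2.0, 0.381]
contact_force: [0.4, 0.5, -4.4]
grip_width: 0.0171
```

```bash
python3 s.py
```

```text
14.45 [0.5174 0.1431 0.86  ] [[0.089, 0.958, 0.273], [0.991, -0.112, 0.071], [0.099, 0.264, -0.959]] [-0.922  0.156  0.718  0.819 -0.118  1.916 -0.384]
tooltilt 16.37 normal elev 15.3
```

jog_arm:
  plan:
    - [[0, -4, 0], 0]
    - [[0, -4, 0], 0]
    - [[0, -4, 0], 0]
    - [[0, -4, 0], 0]
    - [[0, -4, 0], 0]
    - [[0, -4, 0], 0]
    - [[0, -4, 0], 0]
    - [[0, 0, 0], 0]

```text
clock: 15.25
tcp_pos: [0.5153, -0.1281, 0.8522]
orientation: [2.226, 1.977, 0.382]
contact_force: [-0.6, 0.6, -3.7]
grip_width: 0.0166
```

```bash
python3 s.py
```

```text
15.25 [ 0.5153 -0.1281  0.8522] [[0.104, 0.954, 0.28], [0.99, -0.127, 0.064], [0.096, 0.27, -0.958]] [-0.127  0.136  0.41   0.836 -0.203  1.916  0.06 ]
tooltilt 16.67 normal elev 15.67
```

jog_arm:
  plan:
    - [[0, 0, 5], 0]
    - [[0, 0, 5], 0]
    - [[0, 0, 5], 0]
    - [[0, 0, 5], 0]
    - [[0, 0, 5], 0]
    - [[0, 0, 5], 0]

```text
clock: 15.85
tcp_pos: [0.4867, -0.0992, 0.9603]
orientation: [2.071, 1.846, 0.587]
contact_force: [-0.3, 0.8, -3.7]
grip_width: 0.0167
```

```bash
python3 s.py
```

```text
15.85 [ 0.4867 -0.0992  0.9603] [[0.089, 0.866, 0.491], [0.991, -0.126, 0.043], [0.099, 0.483, -0.87]] [-0.063  0.109  0.265  0.615 -0.176  1.916 -0.024]
tooltilt 29.56 normal elev 28.9
```

jog_arm:
  plan:
    - [[0, -4, 0], 0]
    - [[0, -4, 0], 0]
    - [[0, -4, 0], 0]
    - [[0, -4, 0], 0]
    - [[0, -4, 0], 0]
    - [[0, -2, 5], 0]
    - [[0, -2, 5], 0]
    - [[0, -2, 5], 0]
    - [[0, -2, 5], 0]

```text
clock: 16.75
tcp_pos: [0.4578, -0.3246, 0.9927]
orientation: [1.956, 1.705, 0.674]
contact_force: [0.1, -0.4, -5.2]
grip_width: 0.0171
```

```bash
python3 s.py
```

```text
16.75 [ 0.4578 -0.3246  0.9927] [[0.113, 0.768, 0.63], [0.991, -0.129, -0.021], [0.065, 0.627, -0.776]] [ 0.714  0.297 -0.105  0.319 -0.349  1.916  0.262]
tooltilt 39.11 normal elev 38.86
```

jog_arm:
  plan:
    - [[0, -2, 5], 0]
    - [[0, -2, 5], 0]
    - [[0, 0, 0], 0]

```text
clock: 17.05
tcp_pos: [0.442, -0.3407, 1.0168]
orientation: [1.913, 1.643, 0.698]
contact_force: [-1.0, -0.5, -4.6]
grip_width: 0.0168
```

```bash
python3 s.py
```

```text
17.05 [ 0.442  -0.3407  1.0168] [[0.132, 0.723, 0.679], [0.99, -0.13, -0.054], [0.049, 0.679, -0.732]] [ 0.704  0.318  0.112  0.242 -0.535  1.916  0.289]
tooltilt 42.91 normal elev 42.77
```

jog_arm:
  plan:
    - [[-2, 0, 4], 0]
    - [[-1, 0, 2], 0]
    - [[0, 0, 0], 0]

```text
clock: 17.35
tcp_pos: [0.4058, -0.325, 1.0415]
orientation: [1.877, 1.617, 0.717]
contact_force: [-0.6, -0.5, -4.2]
grip_width: 0.0169
```

```bash
python3 s.py
```

```text
17.35 [ 0.4058 -0.325   1.0415] [[0.132, 0.694, 0.708], [0.99, -0.121, -0.066], [0.04, 0.71, -0.703]] [ 0.815  0.27  -0.132  0.241 -0.408  1.916  0.267]
tooltilt 45.32 normal elev 45.23
```

jog_arm:
  plan:
    - [[0, 0, -1], 0]
    - [[0, 0, -2], 0]
    - [[0, 0, -2], 0]
    - [[0, 0, -2], 0]
    - [[0, 0, -1], 0]
    - [[0, 0, 0], 0]
    - [[0, 0, 0], 0]
    - [[0, 0, 0], 0]
    - [[0, 0, 0], 0]

```text
clock: 18.25
tcp_pos: [0.4085, -0.3277, 0.9597]
orientation: [1.881, 1.617, 0.715]
contact_force: [-0.3, -0.2, -5.1]
grip_width: 0.0166
```

```bash
python3 s.py; python3 - <<'E'
from bench import *
import cv2,numpy as np
a=[grab_frame(n)[:,:,::-1] for n in("scene","wrist")]
cv2.imwrite("pics/f1.png",cv2.resize(np.hstack(a),(800,300),interpolation=cv2.INTER_AREA))
E
```

```text
18.25 [ 0.4085 -0.3277  0.9597] [[0.134, 0.696, 0.706], [0.99, -0.123, -0.067], [0.04, 0.708, -0.705]] [ 0.899  0.053 -0.142  0.799 -0.446  1.618  0.43 ]
tooltilt 45.15 normal elev 45.06
```

View pics/f1.png

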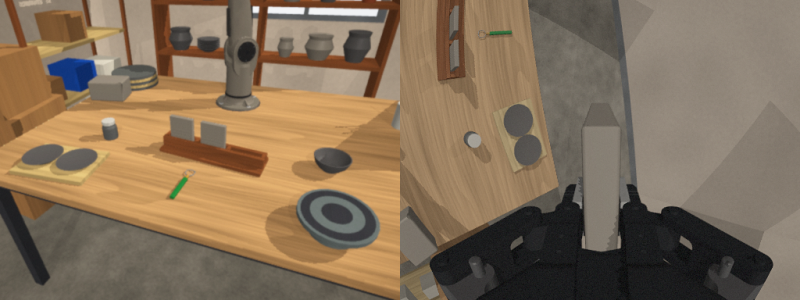

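```bash
python3 - <<'E'
from bench import *
o=get_obs(); print(o["clock"],abs(o["qvel"]).max(),o["grip_width"],o["contact_force"]); print(hand_in())
E
```

```text
18.35 0.006856664053076902 0.01705325248737672 [-0.35514314 -0.14281085 -5.03863471]
the job is handed in; nothing more can be done
None
```

I found the damp tile, drew it out and handed in while holding it still at 45°, at about 18 s on the clock.

- **Hefting:** The tile at the lowest y read about 3.1 N and the middle one about 3.1 N, so both are dry. The one at the highest y read 4.5 N, about 0.46 kg, so it is the damp one. I set each dry tile straight back down into its slot.
- **Tilting:** The moves can only turn the tool about the vertical. I got the tilt by pushing upwards past where the wrist joint reaches its limit, which tips the tool forward. I then came 8 cm down, away from the joint limits.
- **Final checks:**
  - The barred-face normal points 45.1° upwards, with about 2° of sideways lean. I worked this out from the tool's measured pose.
  - The tile's middle is about 0.89 m above the bench, over the bench and clear of everything.
  - The arm was at rest, the opening was steady at 17 mm, and the force was about 5 N downwards, which is the tile's weight.
  - The last picture shows both dry tiles upright in the rack and the bowl, jar and loop tool looking undisturbed. I judged that by eye and did not re-measure their positions.

No check failed or disagreed. I did not check directly whether the tile turned in the grip about the jaw axis, but the wrist picture showed it seated between the pads.

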